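# Release the chocolate mould on the vibrating table

### The job

The chocolate mould on the bench vibrating table is locked down. Swing the catch bar behind the sliding bolt all the way out to the side, then pull the bolt back as far as it goes so that its tongue is clear of the mould. Leave both open.

Things in the scene. Friction and masses are not known exactly. Their poses are not given: they have to be found in the camera images.
- keeper (a joint): First catch: level steel bar 18 x 77 x 8 mm on the 90 mm high deck of the vibrating table (a 260 x 400 mm metal box). It turns on an upright pivot at one end; its free end stands 3 mm behind the bolt's rear end, in line. Rad: 0 = closed, in line (start, within 0.05); grows anticlockwise from above to a stop at 1.6. Bolt can pass from 0.9. 1.5 N at its knob moves it; stays where left.
- bolt (a joint): Second latch: steel sliding bolt 36 x 118 x 8 mm between two low guides on that deck, its tongue 18 mm over the edge of the mould let into the deck. Metres: 0 = home over the mould (start); grows as it is pulled straight back, away from the mould towards the catch's pivot, to a stop at 0.040. The closed catch stops it at 0.003. About 3 N moves it; stays where left.
- keeper_knob (a point): Centre of the thin upright round knob (14 mm diameter) on the catch bar, 40 mm from the pivot's axis. The knob rises 36 mm from the bar; this point is 20 mm above the bar's upper face, 16 mm below the knob's top, 126 mm above the bench. Axes turn with the bar: z up, y along the bar from pivot to free end (pivot 40 mm away along -y).
- bolt_knob (a point): Centre of the thick upright round knob (22 mm diameter, 36 mm high) on the bolt, 100 mm from the catch's pivot at the start. The point is 20 mm above the bolt's upper face, 126 mm above the bench. Axes: z up, y along the bolt towards the mould; the bolt opens along -y. The like knob across the mould, on a square foot, is a fixed stop.

How it is judged:
By the outcome, as a careful person would: the job done as asked, in the order asked, and still so for the second after the job is handed in, with the robot touching nothing.
It also fails if it takes over 43 s, if anything falls off the work surface, if the arm or the gripper's body presses on something with over 40 N, if the wrist force passes 120 N, or if a joint passes its speed limit or range.

### The arm

A 6-joint arm with a two-finger parallel gripper is mounted at the origin on the work surface. World frame = base frame: x ahead of the robot, y to its left, z up, the work surface at z = 0. Lengths are in m, angles in rad, forces in N, time in s.
With the tool pointing down it reaches from about 0.35 to 0.975 m from the base axis. Payload 4.9 kg.
Tool frame: the origin (TCP) lies at the very end of the fingers, on their centre line; the grasp point (between the pads) lies 19 mm behind it (ctrl.pinch_z is the distance from the TCP to the grasp point, in m); z points along the fingers, y is the line along which they close (so a half turn about z gives the same grasp; the last joint's range is limited). The gripper opens to 85 mm and grips with 20 to 120 N. Pads are 22 mm wide; open, the fingers measure 114 mm over their backs; the gripper's body (76 mm by 85 mm) begins 54 mm behind the grasp point. The pads swing forward as they close: fully open they stand 13 mm farther back than shut.
Start: joints at [1.07, 0.053, 1.613, -0, 1.476, -0.119], TCP at [0.233, 0.58, 0.231] pointing down, gripper open.
Joint ranges: [-3.01, 3.01], [-1.01, 2.22], [0.06, 2.58], [-1.02, 4.17], [0.09, 2.62], [-3.14, 3.14]. Speed limits (rad/s): [2.57, 2.57, 3.14, 3.14, 3.14, 3.14].

### API

Orientations are given as a rotation vector (axis times angle).
In Python, from station import ctrl, optics gives the robot as it stands. The module is installed in compiled form; this text tells all that it offers.
- The arm moves only by the shell command python3 -m handwheel 'ROWS' [OPENING] [FORCE]. ROWS is JSON, one flat list of numbers, 6 for each row, row after row: the shift along the tool's x, y, z in m, then the turn, a rotation vector about the tool's x, y, z in degrees. A call has 1 to 20 rows; each row shifts and turns the commanded pose from where the row before left it, along the tool's axes as they then stand; what a row does not reach is not made up. A row lasts 1/10 s, in which the tool goes at most 50 mm and 8.59 degrees, less where a joint would pass 70% of its speed; a pose out of reach is approached as far as the arm can. A call is refused whole if a number of a shift passes 0.05 or a number of a turn 8.59, either way. A call with a gripper value outside its range is refused whole. OPENING is the closure, from 0 (fully open) to 1 (shut), set as the call begins (- or left out, the last holds). The fingers move at their own pace and stop on an object; FORCE is the grip in N (left out, the last holds). Time passes only in rows, so rows that do not move let the fingers close. It gives the time, the measured TCP pose, the force and the opening at its end, in the units of the state.
- ctrl.get_obs(): the state, without advancing time (a new reading comes with each control period).
- optics.get_image(name): name is "side" or "top" or "wrist"; returns (picture, depth): 400x640x3 uint8, red, green, blue; 400x640 float32, m along the optical axis (not along the pixel's ray), 0 where there is no reading.
- optics.get_calibration(name): a dict with "fovy" (degrees; the focal length in pixels is half the picture's height over the tangent of half this angle, whatever the lens; pixels are square), "cx", "cy" (the principal point, pixels), "k1" (the pictures are not rectified: a ray, as slopes to the right and down, at radius r is drawn at 1 + k1 r^2 times it, then the intrinsics apply), "rvec" (rotation vector, rad) and "tvec" (3), from world to camera coordinates, as OpenCV has them; the wrist camera has in their place "mount" (4x4, takes a point from camera to tool coordinates, whose origin is the TCP and whose axes are the flange's). Camera axes: x right, y down, z forward; pixel columns grow to the right and rows downward; lengths in m; the calibration is good to about 2 mm. A picture is of the moment at which its call begins: read the wrist's pose just before it. get_calibration takes no time and is no camera call.
- ctrl.finish_job(): hands the job in, once; it reports no verdict.
The state is a dict: "t": time; "q": joint angles; "dq": joint speeds; "effort": joint torques, N m; "tool_pos": TCP position; "tool_rot": TCP orientation; "contact_force": force on the tool from outside, world axes, zero at the start; "wrist_torque": the same for the moment, N m; "opening": finger opening in m.
Only numpy, scipy, OpenCV 4.12 (cv2) and the standard library are available. Lean on these libraries where they do the work, as an engineer would, in place of code of your own. Each camera call takes 0.05 s, during which the arm holds its last target. There are 200 camera calls.

## Working session

There is one attempt and no reset: what is moved stays moved. The work goes in short steps, Python scripts to look and compute and a shell command to move; the robot and the scene stay as the last step left them, time stands still between calls to the robot, and variables do not carry over. Pictures are saved under pics/ and viewed, on a budget of 10 in all, crops included, one or two more only if the job needs it, and the job is handed in when it is done.

```bash
mkdir -p pics; cat > h.py <<'E'
import numpy as np, cv2
from scipy.spatial.transform import Rotation as R
from station import ctrl, optics
def cam(n,obs=None):
    c=optics.get_calibration(n); f=200/np.tan(np.radians(c["fovy"])/2)
    if "mount" in c:
        T=np.eye(4);T[:3,:3]=R.from_rotvec(obs["tool_rot"]).as_matrix();T[:3,3]=obs["tool_pos"];T=T@np.array(c["mount"])
    else:
        W=np.eye(4);W[:3,:3]=R.from_rotvec(np.ravel(c["rvec"])).as_matrix();W[:3,3]=np.ravel(c["tvec"]);T=np.linalg.inv(W)
    return c,f,T
def ray(n,u,v,obs=None):
    c,f,T=cam(n,obs); d=np.array([(u-c["cx"])/f,(v-c["cy"])/f]); s=d.copy()
    for _ in range(30): s=d/(1+c["k1"]*(s@s))
    return T[:3,3],T[:3,:3]@np.array([s[0],s[1],1])
def atz(n,u,v,z,obs=None):
    o,d=ray(n,u,v,obs); return o+d*(z-o[2])/d[2]
def atd(n,u,v,dep,obs=None):
    o,d=ray(n,u,v,obs); return o+d*dep
E
python3 - <<'E'
from h import *
o=ctrl.get_obs();print(o, ctrl.pinch_z)
for n in("top","side"):
    im,d=optics.get_image(n);cv2.imwrite(f"pics/{n}0.png",im[:,:,::-1]);np.save(f"{n}0.npy",d);print(cam(n)[2])
E
```

```text
{'t': 0.0, 'q': array([ 1.06998510e+00,  5.33688830e-02,  1.61431996e+00,  1.12618846e-05,
        1.47603889e+00, -1.19000299e-01]), 'dq': array([ 0.00039493,  0.00100462, -0.00049753,  0.00138061,  0.00020383,
       -0.00018824]), 'effort': array([ 2.00478303e-04, -3.93701041e+01, -3.70169771e+01, -8.04427441e-05,
        7.37283641e-03, -4.66688405e-06]), 'tool_pos': array([0.23256109, 0.57942629, 0.23004008]), 'tool_rot': array([-0.59598665, -3.0838671 ,  0.00318797]), 'contact_force': array([0.57354994, 0.31046289, 0.1852569 ]), 'wrist_torque': array([-0.00077252, -0.01497911,  0.01738621]), 'opening': 0.08545975817498479} 0.0187
[[-0.01661185 -0.99830498  0.05577819  0.53159468]
 [-0.99960091  0.01530683 -0.02374292 -0.00721464]
 [ 0.02284889 -0.05615035 -0.99816084  0.86720523]
 [ 0.          0.          0.          1.        ]]
[[-8.11799058e-01 -2.94226614e-01  5.04393685e-01  2.68198157e-01]
 [-5.83936479e-01  4.08015844e-01 -7.01812838e-01  4.42675166e-01]
 [ 6.91399846e-04 -8.64264873e-01 -5.03036531e-01  4.85895745e-01]
 [ 0.00000000e+00  0.00000000e+00  0.00000000e+00  1.00000000e+00]]
```

View pics/top0.png

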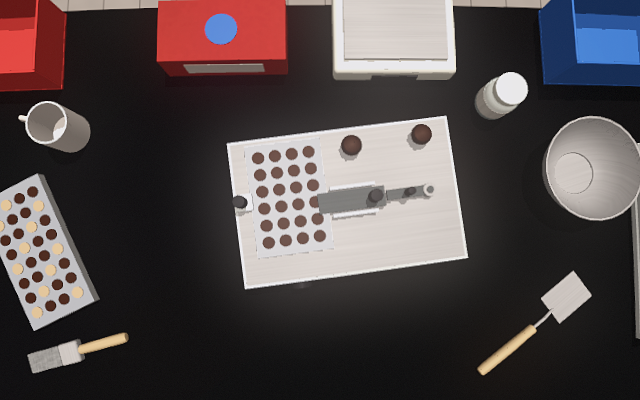

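View pics/side0.png

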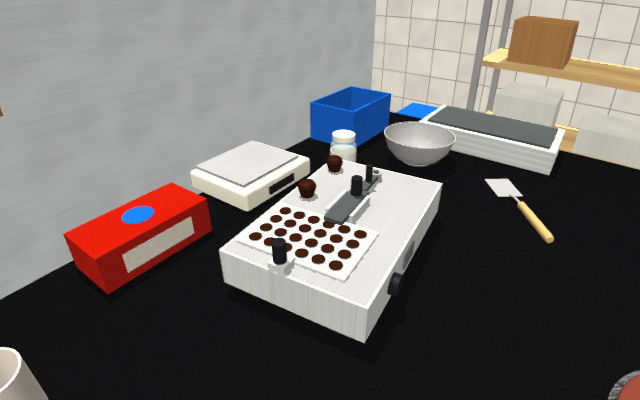

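The top view shows the bolt knob near (376,196), the keeper knob near (410,191), the pivot near (429,189), and two loose chocolates at (351,145) and (421,134). I'll enlarge the latch area.

```bash
python3 - <<'E'
import cv2
im=cv2.imread("pics/top0.png")[160:230,310:450];cv2.imwrite("pics/c1.png",cv2.resize(im,None,fx=5,fy=5,interpolation=2))
im=cv2.imread("pics/side0.png")[145:245,310:410];cv2.imwrite("pics/c2.png",cv2.resize(im,None,fx=6,fy=6,interpolation=2))
E
```

```text
(no output)
```

View pics/c1.png

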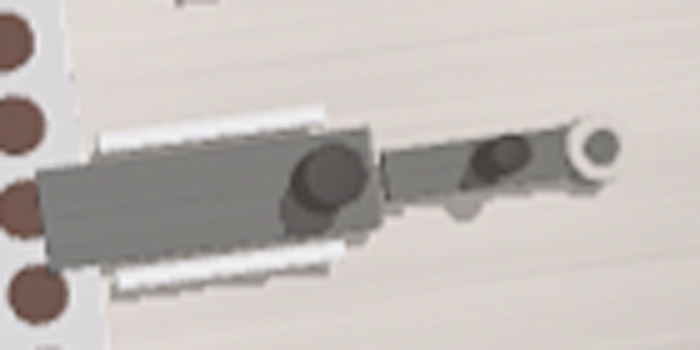

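View pics/c2.png

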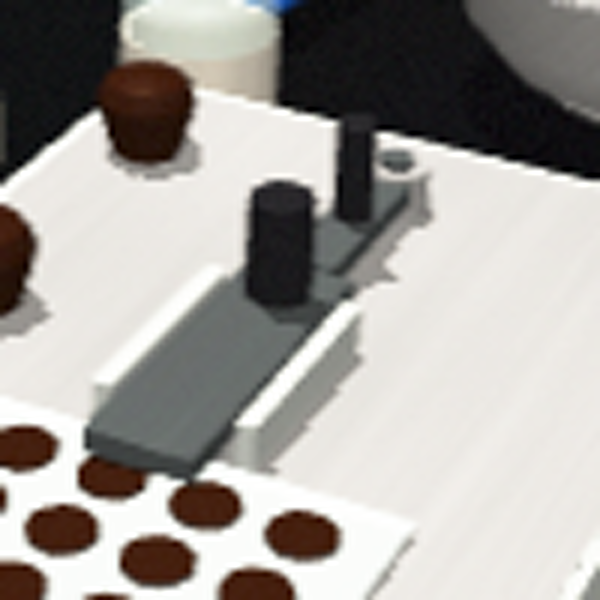

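In the 5x top crop the bolt knob's top is at (334,176), the keeper knob's top at (512,152) and the pivot at (601,147). In the 6x side crop the knob tops are at (281,190) and (357,119).

```bash
python3 - <<'E'
from h import *
dt=np.load("top0.npy")
def p(n,u,v,z):
    print(n,u,v,atz(n,u,v,z).round(4))
    return atz(n,u,v,z)
b=p("top",310+334/5,160+176/5,.142);k=p("top",310+512/5,160+152/5,.142)
pv=p("top",310+601/5,160+147/5,.112)
p("side",310+281/6,145+190/6,.142);p("side",310+357/6,145+119/6,.142)
# bolt corners on z=.106: front (mould) two, rear two
c=[p("top",310+u/5,160+v/5,.106) for u,v in((38,171),(50,268),(371,127),(382,226))]
print(np.linalg.norm(b-k),np.linalg.norm((k-pv)[:2]),np.linalg.norm((b-pv)[:2]))
for u,v in((376,195),(412,190),(351,145),(421,134),(340,200)): print(u,v,dt[v,u],atd("top",u,v,dt[v,u]).round(4))
d=(c[0]+c[1]-c[2]-c[3])[:2];print("bolt dir",d/2,np.degrees(np.arctan2(d[1],d[0])))
d=(b-k)[:2];print("knobs dir",np.degrees(np.arctan2(d[1],d[0])))
for i,(A) in enumerate([ctrl.get_obs()]):print(R.from_rotvec(A["tool_rot"]).as_matrix().round(3))
E
```

```text
top 376.8 195.2 [ 0.5902 -0.1201  0.142 ]
top 412.4 190.4 [ 0.5974 -0.18    0.142 ]
top 430.2 189.4 [ 0.6015 -0.2186  0.112 ]
side 356.8333333333333 176.66666666666666 [ 0.5916 -0.1253  0.142 ]
side 369.5 164.83333333333334 [ 0.5972 -0.1833  0.142 ]
top 317.6 194.2 [ 0.5964 -0.0226  0.106 ]
top 320.0 213.6 [ 0.5626 -0.0262  0.106 ]
top 384.2 185.4 [ 0.6101 -0.1391  0.106 ]
top 386.4 205.2 [ 0.5755 -0.1421  0.106 ]
0.06034807833826231 0.03876366225796831 0.09910924494377805
376 195 0.7323121 [ 0.5908 -0.1192  0.1395]
412 190 0.7319251 [ 0.5981 -0.1794  0.1417]
351 145 0.7536812 [ 0.6788 -0.081   0.1221]
421 134 0.7556403 [ 0.6966 -0.2024  0.124 ]
340 200 0.7664923 [ 0.5859 -0.0615  0.1036]
bolt dir [-0.0132718   0.11619786] 96.51593179797256
knobs dir 96.83766804939799
[[-0.928  0.373 -0.001]
 [ 0.373  0.928 -0.002]
 [ 0.    -0.002 -1.   ]]
```

Everything agrees with the given sizes: knobs 60 mm apart, keeper knob 39 mm and bolt knob 99 mm from the pivot, bolt direction 96.7°. First I'll move above the keeper knob.

```bash
python3 -m handwheel '[-0.031,-0.0285,0,0,0,0,-0.031,-0.0285,0,0,0,0,-0.031,-0.0285,0,0,0,0,-0.031,-0.0285,0,0,0,0,-0.031,-0.0285,0,0,0,0,-0.031,-0.0285,0,0,0,0,-0.031,-0.0285,0,0,0,0,-0.031,-0.0285,0,0,0,0,-0.031,-0.0285,0,0,0,0,-0.031,-0.0285,0,0,0,0,-0.031,-0.0285,0,0,0,0,-0.031,-0.0285,0,0,0,0,-0.031,-0.0285,0,0,0,0,-0.031,-0.0285,0,0,0,0,-0.031,-0.0285,0,0,0,0,-0.031,-0.0285,0,0,0,0,-0.031,-0.0285,0,0,0,0,-0.031,-0.0285,0,0,0,0,-0.031,-0.0285,0,0,0,0,-0.031,-0.0285,0,0,0,0]' 0.5 20
python3 -m handwheel '[0,0,0,0,0,7.7,0,0,0,0,0,7.7,0,0,0,0,0,7.7,0,0,0,0,0,7.7,0,0,0,0,0,7.7,0,0,0,0,0,7.7,0,0,0,0,0,7.7,0,0,0,0,0,7.5,0,0,0,0,0,0,0,0,0,0,0,0]'
cat >> h.py <<'E'
def to(x,y,z):
    o=ctrl.get_obs();M=R.from_rotvec(o["tool_rot"]).as_matrix()
    print("t",o["t"],"pos",o["tool_pos"].round(4),"yaw",np.degrees(np.arctan2(M[1,1],M[0,1])).round(1),"tilt",M[:,2].round(3),"F",o["contact_force"].round(1),"open",o["opening"])
    print("tool shift",(M.T@(np.array([x,y,z])-o["tool_pos"])).round(4))
E
python3 -c "
from h import *
to(.5975,-.181,.113)"
```

```text
t: 2.1
tool_pos: [0.5961, -0.1816, 0.2306]
tool_rot: [-0.596, -3.084, -0.001]
contact_force: [0.8, 0.2, 0.4]
opening: 0.0426
t: 3.1
tool_pos: [0.5956, -0.1799, 0.2308]
tool_rot: [-2.084, -2.35, 0.0]
contact_force: [-0.3, -0.5, 0.1]
opening: 0.0425
t 3.1 pos [ 0.5956 -0.1799  0.2308] yaw 6.9 tilt [-0.001  0.    -1.   ] F [-0.3 -0.5  0.1] open 0.04248462973946312
tool shift [-0.0014  0.0018  0.1178]
```

```bash
python3 -m handwheel '[-0.0014,0.0018,0.03,0,0,0,0,0,0.03,0,0,0,0,0,0.02,0,0,0,0,0,0.015,0,0,0,0,0,0.012,0,0,0,0,0,0.01,0,0,0,0,0,0,0,0,0]'
python3 - <<'E'
from h import *
to(.5975,-.181,.113)
im,d=optics.get_image("side");cv2.imwrite("pics/s2.png",cv2.resize(im[100:240,290:430,::-1],None,fx=4,fy=4))
E
```

```text
t: 3.8
tool_pos: [0.5972, -0.1809, 0.113]
tool_rot: [-2.086, -2.347, 0.001]
contact_force: [-0.0, 0.5, 0.1]
opening: 0.0428
t 3.8 pos [ 0.5972 -0.1809  0.113 ] yaw 6.7 tilt [-0.002  0.001 -1.   ] F [-0.   0.5  0.1] open 0.04284398481099726
tool shift [-0.0001  0.0003  0.    ]
```

View pics/s2.png

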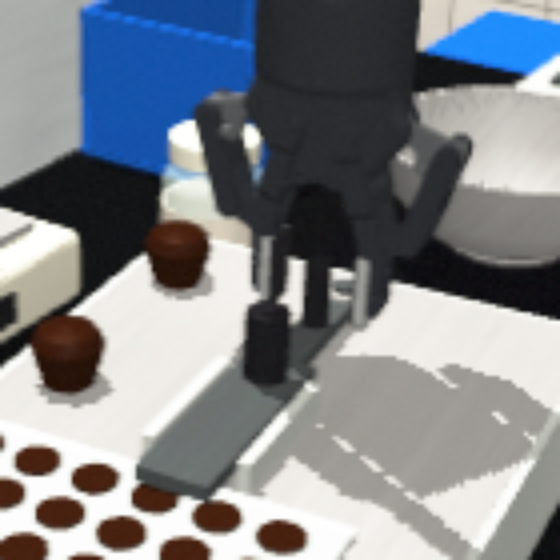

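The keeper knob at (316,295) stands between the fingers at (265,270) and (360,290), clear of the bar. I'll close and check that.

```bash
python3 -m handwheel '[0,0,0,0,0,0,0,0,0,0,0,0,0,0,0,0,0,0,0,0,0,0,0,0,0,0,0,0,0,0,0,0,0,0,0,0]' 1 20
python3 -m handwheel '[-0.0001,-0.0031,0,0,0,-4.4,-0.0001,-0.0031,0,0,0,-4.4,-0.0001,-0.0031,0,0,0,-4.4,-0.0001,-0.0031,0,0,0,-4.4,-0.0001,-0.0031,0,0,0,-4.4,-0.0001,-0.0031,0,0,0,-4.4,0,0,0,0,0,0]'
```

```text
t: 4.45
tool_pos: [0.5986, -0.1814, 0.1156]
tool_rot: [2.086, 2.346, 0.001]
contact_force: [-0.2, 0.9, 5.8]
opening: 0.0132
t: 5.15
tool_pos: [0.5812, -0.1879, 0.1156]
tool_rot: [1.495, 2.76, 0.0]
contact_force: [1.1, -0.5, 5.8]
opening: 0.013
```

```bash
python3 -m handwheel '[-0.0001,-0.0031,0,0,0,-4.4,-0.0001,-0.0031,0,0,0,-4.4,-0.0001,-0.0031,0,0,0,-4.4,-0.0001,-0.0031,0,0,0,-4.4,-0.0001,-0.0031,0,0,0,-4.4,-0.0001,-0.0031,0,0,0,-4.4,-0.0001,-0.0031,0,0,0,-4.4,-0.0001,-0.0031,0,0,0,-4.4,-0.0001,-0.0031,0,0,0,-4.4,-0.0001,-0.0031,0,0,0,-4.4,-0.0001,-0.0031,0,0,0,-4.4,-0.0001,-0.0031,0,0,0,-4.4,-0.0001,-0.0031,0,0,0,-4.4,0,0,0,0,0,0]'
python3 -c "
from h import *
to(.5624,-.2258,.113)"
```

```text
t: 6.55
tool_pos: [0.5634, -0.2218, 0.1156]
tool_rot: [-0.007, 3.138, -0.002]
contact_force: [3.8, 0.0, 4.6]
opening: 0.0128
t 6.55 pos [ 0.5634 -0.2218  0.1156] yaw 90.2 tilt [ 0.004 -0.001 -1.   ] F [3.8 0.  4.6] open 0.012782955706122458
tool shift [ 0.0011 -0.004   0.0026]
```

```bash
python3 -m handwheel '[0,-0.002,0,0,0,-3,0,-0.002,0,0,0,-3,0,0,0,0,0,0]'; python3 -m handwheel '[0,-0.0015,0,0,0,-2,0,0,0,0,0,0]'; python3 -m handwheel '[0,-0.0015,0,0,0,0,0,0,0,0,0,0]'
```

```text
t: 6.85
tool_pos: [0.5637, -0.2256, 0.1156]
tool_rot: [-0.17, 3.133, -0.002]
contact_force: [4.7, 0.2, 4.5]
opening: 0.0136
t: 7.05
tool_pos: [0.5638, -0.2269, 0.1155]
tool_rot: [-0.224, 3.13, -0.002]
contact_force: [5.4, 0.6, 4.7]
opening: 0.0131
t: 7.25
tool_pos: [0.5638, -0.2271, 0.1155]
tool_rot: [-0.223, 3.13, 0.003]
contact_force: [4.1, 5.2, 6.2]
opening: 0.0135
```

The 5 N along +y means the keeper has reached its stop. I'll release, lift and look.

```bash
python3 -m handwheel '[0,0,0,0,0,0,0,0,0,0,0,0,0,0,0,0,0,0,0,0,0,0,0,0,0,0,-0.02,0,0,0,0,0,-0.03,0,0,0,0,0,-0.03,0,0,0,0,0,0,0,0,0]' 0.5
python3 - <<'E'
from h import *
to(.591,-.121,.118)
im,d=optics.get_image("side");cv2.imwrite("pics/s3.png",cv2.resize(im[100:240,290:430,::-1],None,fx=4,fy=4))
E
```

```text
t: 8.05
tool_pos: [0.5647, -0.2298, 0.1998]
tool_rot: [-0.227, 3.126, -0.008]
contact_force: [0.5, -0.2, 1.0]
opening: 0.0426
t 8.05 pos [ 0.5647 -0.2298  0.1998] yaw 98.3 tilt [ 0.008 -0.005 -1.   ] F [ 0.5 -0.2  1. ] open 0.04260818891536893
tool shift [-0.0411  0.1043  0.0815]
```

View pics/s3.png

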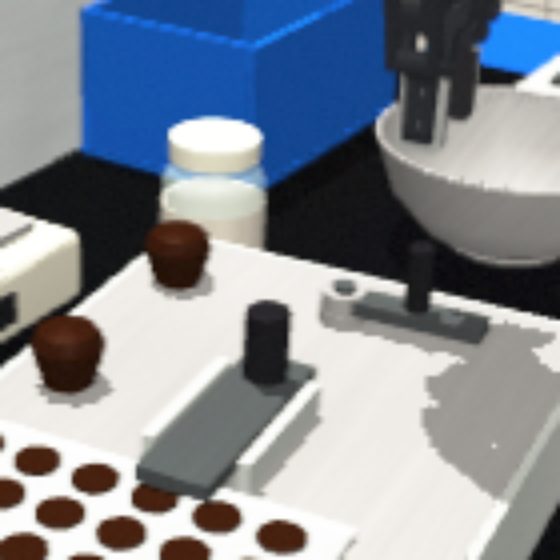

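The keeper bar is now sideways, running from its pivot at (343,297) to its free end at (485,325), and the bolt is still home. Next is the bolt knob.

```bash
python3 -m handwheel '[-0.0137,0.0348,0,0,0,0,-0.0137,0.0348,0,0,0,0,-0.0137,0.0347,0,0,0,0,0,0,0,0,0,0]'
python3 -c "
from h import *
to(.591,-.121,.116)"
```

```text
t: 8.5
tool_pos: [0.5874, -0.1153, 0.192]
tool_rot: [0.234, -3.13, -0.004]
contact_force: [0.5, -0.6, 0.1]
opening: 0.0427
t 8.5 pos [ 0.5874 -0.1153  0.192 ] yaw 98.6 tilt [-0.003  0.002 -1.   ] F [ 0.5 -0.6  0.1] open 0.042740751292545044
tool shift [-0.0029 -0.0064  0.076 ]
```

```bash
python3 -m handwheel '[-0.003,-0.007,0.01,0,0,0,0,0,0,0,0,0,0,0,0.025,0,0,0,0,0,0.02,0,0,0,0,0,0.012,0,0,0,0,0,0.009,0,0,0,0,0,0,0,0,0]'
python3 -m handwheel '[0,0,0,0,0,0,0,0,0,0,0,0,0,0,0,0,0,0,0,0,0,0,0,0,0,0,0,0,0,0]' 1 20
python3 -c "
from h import *
to(.591,-.121,.116)"
```

```text
t: 9.2
tool_pos: [0.5909, -0.126, 0.1166]
tool_rot: [0.226, -3.131, -0.002]
contact_force: [0.8, 0.3, -0.5]
opening: 0.0428
t: 9.7
tool_pos: [0.5922, -0.1255, 0.1193]
tool_rot: [-0.228, 3.133, -0.0]
contact_force: [-3.0, 2.5, 5.7]
opening: 0.0212
t 9.7 pos [ 0.5922 -0.1255  0.1193] yaw 98.3 tilt [ 0.001  0.    -1.   ] F [-3.   2.5  5.7] open 0.021242074797051855
tool shift [0.0006 0.0046 0.0033]
```

```bash
python3 -m handwheel '[0.0001,-0.004,0,0,0,0,0.0001,-0.004,0,0,0,0,0.0001,-0.004,0,0,0,0,0.0001,-0.004,0,0,0,0,0.0001,-0.004,0,0,0,0,0.0001,-0.004,0,0,0,0,0.0001,-0.004,0,0,0,0,0.0001,-0.004,0,0,0,0,0,0,0,0,0,0]'
python3 -m handwheel '[0,-0.002,0,0,0,0,0,-0.002,0,0,0,0,0,0,0,0,0,0]'
python3 -m handwheel '[0,-0.0015,0,0,0,0,0,0,0,0,0,0]'
```

```text
t: 10.6
tool_pos: [0.5961, -0.1581, 0.1193]
tool_rot: [-0.228, 3.133, -0.001]
contact_force: [-3.9, 1.1, 4.0]
opening: 0.0208
t: 10.9
tool_pos: [0.5965, -0.1616, 0.1193]
tool_rot: [-0.228, 3.133, -0.001]
contact_force: [-4.3, 1.6, 4.8]
opening: 0.0211
t: 11.1
tool_pos: [0.5965, -0.1616, 0.1193]
tool_rot: [0.228, -3.133, -0.004]
contact_force: [-5.4, 6.6, 7.2]
opening: 0.0211
```

```bash
python3 -m handwheel '[0,-0.001,0,0,0,0,0,0,0,0,0,0]'
python3 -m handwheel '[0,0,0,0,0,0,0,0,0,0,0,0,0,0,0,0,0,0,0,0,0,0,0,0,0,0,-0.02,0,0,0,0,0,-0.04,0,0,0,0,0,-0.04,0,0,0,-0.04,0,0,0,0,0,-0.04,0,0,0,0,0,-0.04,0,0,0,0,0,-0.04,0,0,0,0,0,-0.04,0,0,0,0,0,-0.04,0,0,0,0,0,0,0,0,0,0,0]' 0.5
python3 -c "
from h import *
to(.591,-.121,.116)
im,d=optics.get_image('side');cv2.imwrite('pics/s4.png',cv2.resize(im[100:240,290:430,::-1],None,fx=4,fy=4))
im,d=optics.get_image('top');cv2.imwrite('pics/t4.png',cv2.resize(im[120:240,280:480,::-1],None,fx=4,fy=4))"
```

```text
t: 11.3
tool_pos: [0.5965, -0.1617, 0.1193]
tool_rot: [0.229, -3.132, -0.007]
contact_force: [-6.2, 9.0, 8.1]
opening: 0.0211
t: 12.7
tool_pos: [0.8369, -0.128, 0.2131]
tool_rot: [0.23, -3.13, -0.002]
contact_force: [-0.5, 1.0, -1.0]
opening: 0.0426
t 12.7 pos [ 0.8369 -0.128   0.2131] yaw 98.4 tilt [-0.003  0.001 -1.   ] F [-0.5  1.  -1. ] open 0.04257810261295661
tool shift [0.242  0.0427 0.0979]
```

View pics/s4.png

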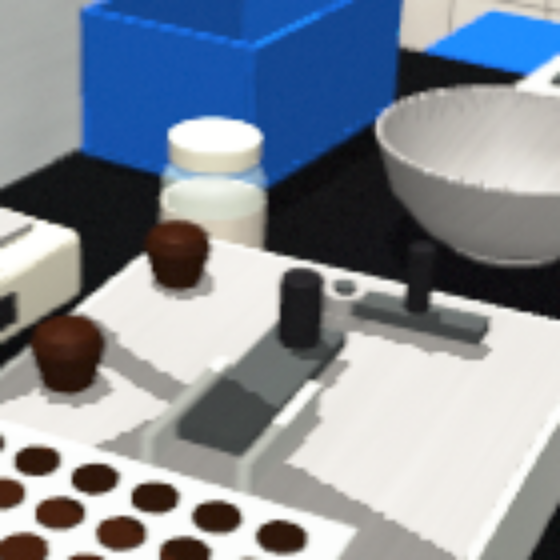

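View pics/t4.png

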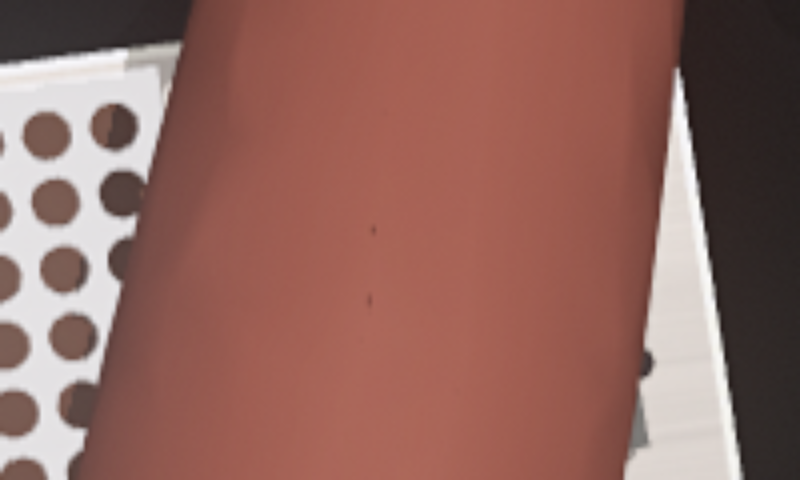

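The side view shows the bolt drawn back and clear of the mould, its tongue ending near (240,445) and its knob top at (301,275). The keeper knob top is at (422,247), and both chocolates are in place. The arm hides the top view. I'll check the numbers.

```bash
python3 -c "
from h import *
k=atz('side',290+422/4,100+247/4,.142);b=atz('side',290+301/4,100+275/4,.142);k0=atz('side',369.5,164.83,.142);b0=atz('side',356.83,176.67,.142)
u=np.array([np.cos(np.radians(96.7)),np.sin(np.radians(96.7))]);p=k0[:2]-.04*u
print(k,b,'bolt',(b0-b)[:2]@u);d=k[:2]-p;print(np.linalg.norm(d),'keeper',(np.arctan2(d[1],d[0])-np.radians(96.7))%(2*np.pi))"
```

```text
[ 0.56150811 -0.22680097  0.142     ] [ 0.5953912  -0.16329095  0.142     ] bolt 0.038161838183335885
0.04056344058804612 keeper 1.5463466379037074
```

```bash
python3 -c "
from station import ctrl
print(ctrl.finish_job())"
```

```text
the job is handed in; nothing more can be done
None
```

The catch and the bolt are both open, done in the order asked, and I handed the job in at about 13 s of robot time. I gripped the catch knob and swung it round to its stop, then gripped the bolt knob and pulled it straight back to its stop.

- **Stops:** the arm stopped advancing at both ends while the force rose, to about 5 N on the catch and 9 N on the bolt.
- **Last side image:** the bolt reads 38 mm out of 40 and the catch 1.55 rad out of 1.6. Both fall slightly short of the full figures, but within the 2 mm camera accuracy. The tongue is clear of the mould.
- **Surroundings:** both loose chocolates are still in place, and the gripper is well clear of the table.
- **Check that failed:** the last top image showed nothing useful because the arm blocked the view, so the final position check rests on the side camera only.

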